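# Fetch the jar from behind the ink bottles

## Robot

A 6-joint arm with a two-finger parallel gripper is mounted at the origin on the work surface. World frame = base frame: x ahead of the robot, y to its left, z up, the work surface at z = 0. Lengths are in mm, angles in rad, forces in N, time in s.
With the tool pointing down it reaches from about 350 to 875 mm from the base axis. Payload 4.2 kg.
Tool frame: the origin (TCP) lies on the mounting face of the last link; the fingertips stand 173 mm ahead of it and the grasp point (between the pads) lies 155 mm ahead of it (tcp_to_grasp is the distance from the TCP to the grasp point, in mm); z points along the fingers, y is the direction in which the jaws open and shut (so a half turn about z gives the same grasp; the last joint's range is limited). The gripper opens to 85 mm and grips with 20 to 120 N. Pads are 22 mm wide; open, the fingers measure 114 mm over their backs; the gripper's body (76 mm by 85 mm) begins 54 mm behind the grasp point. The pads swing forward as they close: fully open they stand 13 mm farther back than shut.
Start: joints at [1.469, 0.385, 0.008, 0, -1.194, -0.259], TCP at [220.606, 584.75, 404.712] pointing down, gripper open.
Joint ranges: [-3.14, 3.14], [-1.21, 2.06], [-1.07, 1.41], [-3.16, 2.05], [-2.99, -0.16], [-3.1, 3.1]. Speed limits (rad/s): [2.79, 2.79, 3.14, 3.14, 3.14, 3.14].

## Interface

Orientations are given as a unit quaternion [x, y, z, w].
In Python, from bench import * gives the robot as it stands. The module is installed in compiled form; this text tells all that it offers.
- The arm moves only by the tool apply_moves, never from a script. Its arguments are lists of equal length, an entry for each row: "fingers": the closure, from 0 (fully open) to 1 (shut); "dp": the shift along the world's x, y, z in cm, a list of three; "yaw": the turn about the world's z in degrees. A call has 1 to 10 rows; each row is the pose to reach, as a shift and turn from the pose measured when the call began; what a row does not reach only later rows make up. A row lasts 1/10 s, in which the tool goes at most 50 mm and 8.59 degrees, less where a joint would pass 70% of its speed; a pose out of reach is approached as far as the arm can. A call with a gripper value outside its range is refused whole. The fingers move at their own pace and stop on an object; the grip force is fixed at half the most. Time passes only in rows, so rows that repeat a pose let the fingers close. It gives the time, the measured TCP pose, the force and the opening at its end, in the units of the state.
- read_state(): the state, without advancing time (a new reading comes with each control period).
- get_image(name): name is "side" or "top" or "wrist"; returns a dict with "color" (420x560x3 uint8, blue, green, red), "mtx" (3x3 intrinsics, pixels), "camera_from_world" (4x4, takes a point from world to camera coordinates); the wrist camera has in their place "tool_from_camera" (4x4, takes a point from camera to tool coordinates, whose origin is the TCP and whose axes are the flange's). Camera axes: x right, y down, z forward; pixel columns grow to the right and rows downward; lengths in mm; the calibration is good to about 2 mm. A picture is of the moment at which its call begins: read the wrist's pose just before it. There is no depth.
- job_done(): hands the job in, once; it reports no verdict.
The state is a dict: "clock": time; "joints": joint angles; "joint_vel": joint speeds; "joint_efforts": joint torques, N m; "position": TCP position; "ee_rot": TCP orientation; "contact_force": force on the tool from outside, world axes, zero at the start; "wrist_torque": the same for the moment, N m; "gripper_width": finger opening in mm.
Only numpy, scipy, OpenCV 4.12 (cv2) and the standard library are available. Lean on these libraries where they do the work, as an engineer would, in place of code of your own. Each camera call takes 0.05 s, during which the arm holds its last target. There are 200 camera calls.

## Task

Fetch the low amber jar with the black lid out of the ink rack for weighing: first clear the three tall ink bottles that hem it in, standing all of them on the white side tray, then stand the jar in the middle of the scale's pan, and only then put each bottle back in the rack, standing centred on the drip coaster of its own colour. Keep the bottles and the jar upright throughout, and leave the white jar in the rack where it is.

Things in the scene. Friction and masses are not known exactly. Their poses are not given: they have to be found in the camera images.
- bottle_magenta: Tall magenta (pinkish red) ink bottle, loose, about 0.26 kg: a plain round body 52 mm across up to 100 mm, then a tapering shoulder and a white screw cap 30 mm across; 132 mm high in all. Origin: centre of its underside, z up. At the start it stands in the rack on the coaster of its colour. Grip it round the plain body, 60 to 90 mm above its underside.
- bottle_blue: Tall blue ink bottle, loose, about 0.26 kg: a plain round body 52 mm across up to 100 mm, then a tapering shoulder and a white screw cap 30 mm across; 132 mm high in all. Origin: centre of its underside, z up. At the start it stands in the rack on the coaster of its colour. Grip it round the plain body, 60 to 90 mm above its underside.
- bottle_green: Tall green ink bottle, loose, about 0.26 kg: a plain round body 52 mm across up to 100 mm, then a tapering shoulder and a white screw cap 30 mm across; 132 mm high in all. Origin: centre of its underside, z up. At the start it stands in the rack on the coaster of its colour. Grip it round the plain body, 60 to 90 mm above its underside.
- jar_amber: The wanted jar: low round amber jar with a black lid, loose, about 0.16 kg, 54 mm across over its whole height of 52 mm. Origin: centre of its underside, z up. At the start it stands on the rack's floor in the middle of the back row, with a tall bottle 66 mm to its left, to its right and in front of it (between centres), too close for a gripper.
- jar_white: Another low jar of the same form (54 mm across, 52 mm high), all white with a white lid, loose, in one of the rack's front corners. It is not wanted and stays where it is. Origin: centre of its underside.
- coaster_magenta: Magenta drip coaster: fixed flat disc 72 mm across, 5 mm thick, on the rack's floor; it shows round its bottle. Origin: centre of its underside. Coasters lie left, right and in front of the jar, in any order. Axes as the rack's: x to its back, y to its left. The rack: fixed grey metal tray 180 mm deep (x) and 230 mm wide (y), its floor 8 mm thick; its middle is 20 mm in front of the amber jar's start.
- coaster_blue: Blue drip coaster: fixed flat disc 72 mm across, 5 mm thick, on the rack's floor; it shows round its bottle. Origin: centre of its underside. Coasters lie left, right and in front of the jar, in any order. Axes as the rack's: x to its back, y to its left. A wire gallery 55 mm high runs along the rack's back and sides, 84 mm behind and 109 mm beside its middle; the front is open.
- coaster_green: Green drip coaster: fixed flat disc 72 mm across, 5 mm thick, on the rack's floor; it shows round its bottle. Origin: centre of its underside. Coasters lie left, right and in front of the jar, in any order. Axes as the rack's: x to its back, y to its left. A small dropper bottle, 62 mm high, stands in the front corner of the rack that the white jar leaves free.
- tray: Pressed white paper-pulp tray, fixed, 300 mm (x) by 190 mm (y): the side area. Floor 4 mm thick, rim 20 mm high. Origin: centre of its underside; the inside reaches 146 mm in x and 91 mm in y from it. Three small loose bottle caps (30 mm across, 12 mm high) lie along its +y side, centred 70 mm from the middle line. It is left or right of the rack, the scale on the other side.
- scale: Low white bench scale, fixed, with a round steel pan 132 mm across and a dark display towards the robot. Origin: under the pan's centre, at table height; the pan's flat top is 34 mm above it and does not give under load. The housing, lower than the pan, reaches 115 mm to -x, 75 mm to +x and 83 mm to either side.

How it is judged:
By the outcome, as a careful person would: the job done as asked, in the order asked, and still so for the second after the job is handed in, with the robot touching nothing.
It also fails if it takes over 136 s, if anything falls off the work surface, if the arm or the gripper's body presses on something with over 40 N, if the wrist force passes 120 N, or if a joint passes its speed limit or range.

## Working session

There is one attempt and no reset: what is moved stays moved. The work goes in short steps, Python scripts to look and compute and a tool call to move; the robot and the scene stay as the last step left them, time stands still between calls to the robot, and variables do not carry over. Pictures are saved under pics/ and viewed, about 12 in all and at most 16, crops included, and the job is handed in when it is done.

Besides the shell and the picture viewer there is one more tool, called after "Request:" as name(argument=value, ...) on one line, values as JSON. apply_moves: Moves the arm, as the interface text tells. Its arguments: {"type":"object","properties":{"fingers":{"type":"array","items":{"type":"number"}},"dp":{"type":"array","items":{"type":"array","items":{"type":"number"}}},"yaw":{"type":"array","items":{"type":"number"}}},"required":["fingers","dp","yaw"]}

```bash
mkdir -p pics; cat > h.py <<'E'
from bench import *
import numpy as np, cv2
from scipy.spatial.transform import Rotation as R
def cam(name):
    s=read_state(); d=get_image(name)
    if name=="wrist":
        T=np.eye(4);T[:3,:3]=R.from_quat(s["ee_rot"]).as_matrix();T[:3,3]=s["position"]
        d["wfc"]=T@np.array(d["tool_from_camera"])
    else: d["wfc"]=np.linalg.inv(np.array(d["camera_from_world"]))
    d["mtx"]=np.array(d["mtx"]); return d
def ray(d,u,v):
    r=d["wfc"][:3,:3]@np.linalg.inv(d["mtx"])@np.array([u,v,1.]); return d["wfc"][:3,3],r/np.linalg.norm(r)
def onz(d,u,v,z):
    o,r=ray(d,u,v); return o+r*(z-o[2])/r[2]
def two(d1,p1,d2,p2):
    o1,r1=ray(d1,*p1);o2,r2=ray(d2,*p2)
    t=np.linalg.lstsq(np.c_[r1,-r2],o2-o1,rcond=None)[0]
    a,b=o1+t[0]*r1,o2+t[1]*r2; return (a+b)/2,np.linalg.norm(a-b)
def proj(d,p):
    q=np.linalg.inv(d["wfc"])@np.r_[p,1]; q=d["mtx"]@q[:3]; return q[:2]/q[2]
E
python3 - <<'E'
from h import *
s=read_state(); print({k:np.round(v,3) for k,v in s.items()})
for n in("side","top"):
    d=cam(n); cv2.imwrite(f"pics/{n}0.png",d["color"]); print(n,d["wfc"].round(2).tolist())
E
```

```text
{'clock': np.float64(0.0), 'joints': array([ 1.469e+00,  3.860e-01,  7.000e-03, -1.000e-03, -1.194e+00,
       -2.590e-01]), 'joint_vel': array([-0.001,  0.   ,  0.   ,  0.002,  0.001, -0.   ]), 'joint_efforts': array([ 1.0000e-03, -3.9228e+01,  1.8840e+01,  4.1860e+00, -5.0000e-03,
        0.0000e+00]), 'position': array([220.519, 584.588, 403.609]), 'ee_rot': array([ 0.984, -0.18 , -0.   ,  0.001]), 'contact_force': array([ 0.114, -1.338,  0.142]), 'wrist_torque': array([-0.001,  0.052,  0.006]), 'gripper_width': np.float64(85.351)}
side [[0.75, -0.44, 0.49, 68.42], [-0.66, -0.53, 0.54, -510.65], [0.02, -0.73, -0.69, 727.69], [0.0, 0.0, 0.0, 1.0]]
top [[0.02, -0.99, 0.16, 417.35], [-1.0, -0.02, -0.01, 9.88], [0.02, -0.16, -0.99, 870.1], [0.0, 0.0, 0.0, 1.0]]
```

View pics/side0.png

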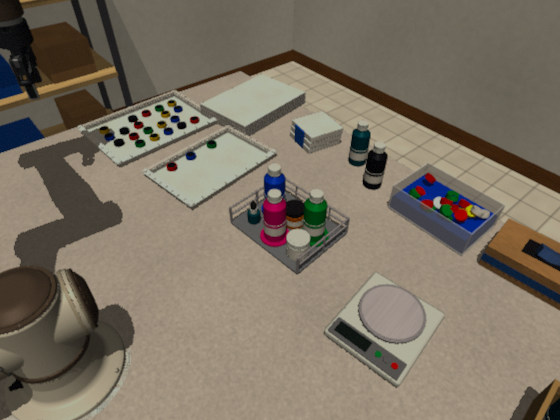

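View pics/top0.png

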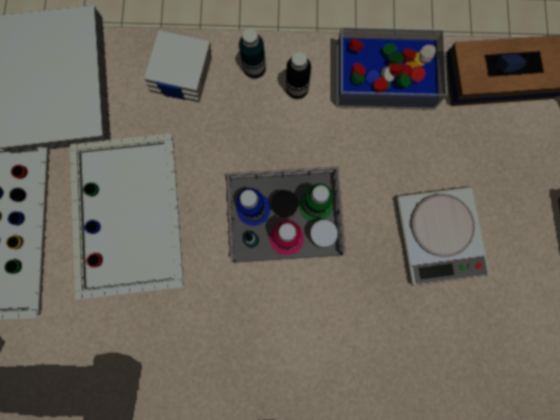

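The side view shows the tray left with caps and the scale right. In the rack, blue is left, green is right, and magenta is in front of the amber jar, with the white jar front right and the dropper front left. In the top view the caps are at about (249,199), (320,194) and (287,233), the jar lid at (285,203), the pan at (443,225) and the tray centre at (126,216).

```bash
python3 - <<'E'
from h import *
t=cam("top"); s=cam("side")
def blob(d,c,r,f):
    hsv=cv2.cvtColor(d["color"],cv2.COLOR_BGR2HSV); m=f(hsv).astype(np.uint8)
    k=np.zeros_like(m); cv2.circle(k,c,r,1,-1); m&=k
    n,l,st,ce=cv2.connectedComponentsWithStats(m); 
    i=1+np.argmax(st[1:,4]); x,y,w,h=st[i,:4]; return (x+(w-1)/2,y+(h-1)/2),st[i,4],(w,h),ce[i]
wt=lambda h:(h[...,1]<60)&(h[...,2]>150)
ws=lambda h:(h[...,1]<70)&(h[...,2]>130)
for n,a,b in(("blue",(249,199),(275,173)),("green",(320,194),(316,197)),("mag",(287,233),(274,198))):
    A=blob(t,a,14,wt);B=blob(s,b,14,ws); 
    print(n,A,B,[x.round(1) if hasattr(x,'round') else x for x in two(t,A[3],s,B[3])],onz(t,*A[3],140).round(1))
A=blob(t,(285,203),16,lambda h:h[...,2]<45);B=blob(s,(294,208),12,lambda h:h[...,2]<50);print("lid",A,B,two(t,A[3],s,B[3]),onz(t,*A[3],58))
for n,p,z in(("trayTL",(70,143),20),("trayTR",(175,136),20),("trayBL",(78,297),20),("trayBR",(182,288),20),("rackTL",(227,172),60),("rackTR",(337,169),60),("rackBL",(232,261),8),("rackBR",(342,257),8)): print(n,onz(t,*p,z).round(0))
print("pan",onz(t,443,225,34),two(t,(443,225),s,(392,312)))
print("wrist", np.array(cam("wrist")["tool_from_camera"]).round(2).tolist(), t["mtx"].tolist())
E
```

```text
Traceback (most recent call last):
ValueError: attempt to get argmax of an empty sequence
```

```bash
cat >> h.py <<'E'
def blob(d,c,r,f):
    hsv=cv2.cvtColor(d["color"],cv2.COLOR_BGR2HSV); m=f(hsv.astype(int)).astype(np.uint8)
    k=np.zeros_like(m); cv2.circle(k,tuple(map(int,c)),r,1,-1); m&=k
    n,l,st,ce=cv2.connectedComponentsWithStats(m)
    if n<2: return None
    i=1+np.argmax(st[1:,4]); return ce[i],st[i,4],st[i,:4]
E
python3 - <<'E'
from h import *
t=cam("top"); s=cam("side")
for c in((249,199),(320,194),(287,233),(285,203)): print(cv2.cvtColor(t["color"],cv2.COLOR_BGR2HSV)[c[1],c[0]],end=" ")
wt=lambda h:(h[...,1]<80)&(h[...,2]>115)
ws=lambda h:(h[...,1]<80)&(h[...,2]>130)
for n,a,b in(("blue",(249,199),(275,173)),("green",(320,194),(316,197)),("mag",(287,233),(274,198))):
    A=blob(t,a,14,wt);B=blob(s,b,12,ws); print(n,A,B)
    if A and B: print(two(t,A[0],s,B[0]),onz(t,*A[0],142).round(1))
A=blob(t,(285,203),16,lambda h:h[...,2]<45);B=blob(s,(294,208),12,lambda h:h[...,2]<50);print("lid",A,B)
if A and B: print(two(t,A[0],s,B[0]),onz(t,*A[0],60))
for n,p,z in(("trayTL",(70,143),20),("trayTR",(175,136),20),("trayBL",(78,297),20),("trayBR",(182,288),20),("rackTL",(227,172),60),("rackTR",(337,169),60),("rackBL",(232,261),8),("rackBR",(342,257),8)): print(n,onz(t,*p,z).round(0))
print("pan",onz(t,443,225,34),two(t,(443,225),s,(392,312)))
print("wrist", np.array(cam("wrist")["tool_from_camera"]).round(2).tolist(), t["mtx"].tolist())
E
```

```text
[ 83   8 136] [ 83   7 137] [103  16 141] [ 0  0 13] blue (array([248.12426036, 197.70414201]), np.int32(169), array([241, 191,  15,  14], dtype=int32)) (array([275.67539267, 167.64921466]), np.int32(191), array([263, 161,  25,  17], dtype=int32))
(array([554.1014163 ,  74.91701488, 142.41085   ]), np.float64(2.794424744661119)) [553.   75.7 142. ]
green (array([320.58333333, 193.14880952]), np.int32(168), array([314, 186,  14,  15], dtype=int32)) (array([317.85074627, 191.960199  ]), np.int32(201), array([306, 185,  23,  17], dtype=int32))
(array([564.3143444 , -55.10656266, 147.77310247]), np.float64(3.1559496457441956)) [564.2 -54.7 142. ]
mag (array([287.13586957, 231.35869565]), np.int32(184), array([280, 224,  15,  15], dtype=int32)) (array([274.        , 193.08791209]), np.int32(91), array([268, 189,  13,   9], dtype=int32))
(array([492.98573905,   4.70390793, 145.08929861]), np.float64(0.8581085979166224)) [493.7   4.4 142. ]
lid (array([284.39660057, 202.88385269]), np.int32(706), array([270, 189,  32,  31], dtype=int32)) (array([294.88273616, 208.36807818]), np.int32(307), array([286, 200,  20,  18], dtype=int32))
(array([560.77241729,  10.06407906,  54.47225058]), np.float64(1.1881780691363737)) [559.31198092  10.40443773  60.        ]
trayTL [686. 469.  20.]
trayTR [707. 248.  20.]
trayBL [366. 421.  20.]
trayBR [387. 214.  20.]
rackTL [620. 128.  60.]
rackTR [631. -95.  60.]
rackBL [444. 117.   8.]
rackBR [ 456. -112.    8.]
pan [ 524.50790474 -317.27063127   34.        ] (array([ 524.86066819, -318.06475213,   32.27791382]), np.float64(0.337098915517617))
wrist [[-0.0, -0.96, -0.29, 73.55], [1.0, -0.0, -0.0, -1.62], [0.0, -0.29, 0.96, 30.36], [0.0, 0.0, 0.0, 1.0]] [[411.1524876259935, 0.0, 290.70272510791654], [0.0, 411.1524876259935, 208.86138824692856], [0.0, 0.0, 1.0]]
```

Request:
apply_moves(fingers=[0,0,0,0,0,0,0,0,0,0], dp=[[30,-57,0],[30,-57,0],[30,-57,0],[30,-57,0],[30,-57,0],[30,-57,0],[30,-57,0],[30,-57,0],[30,-57,0],[30,-57,0]], yaw=[25.5,25.5,25.5,25.5,25.5,25.5,25.5,25.5,25.5,25.5])

```text
clock: 1.35
position: [453.9, 140.3, 405.0]
ee_rot: [0.999, 0.042, 0.001, -0.0]
contact_force: [0.9, 0.3, 0.8]
gripper_width: 85.6
```

Request:
apply_moves(fingers=[0,0,0,0,0,0], dp=[[7,-14,0],[7,-14,0],[7,-14,0],[7,-14,0],[7,-14,0],[7,-14,0]], yaw=[0,0,0,0,0,0])

```text
clock: 1.95
position: [523.6, 0.7, 404.9]
ee_rot: [0.999, 0.042, 0.0, -0.0]
contact_force: [1.0, 0.9, -0.3]
gripper_width: 85.4
```

```bash
python3 - <<'E'
from h import *
w=cam("wrist"); cv2.imwrite("pics/w1.png",w["color"])
for n,p in(("blue",(553.5,75.4,145)),("green",(564,-55,145)),("mag",(493.5,4.5,145)),("jar",(559.5,10.2,60))): print(n,proj(w,p).round(0))
E
```

```text
blue [175. 166.]
green [362. 166.]
mag [270. 252.]
jar [271. 150.]
```

View pics/w1.png

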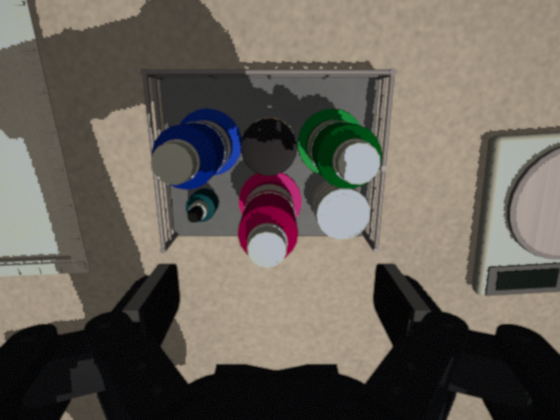

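The wrist view shows caps at (174,162) blue, (358,161) green and (267,246) magenta, and the jar lid at (270,147). All are within about 5 px of prediction.

```bash
python3 - <<'E'
from h import *
w=cam("wrist"); t=cam("top")
for n,p,q in(("blue",(174,162),(248.1,197.7)),("green",(358,161),(320.6,193.1)),("mag",(267,246),(287.1,231.4))):
    hv=lambda h:(h[...,1]<60)&(h[...,2]>85)
    B=blob(w,p,26,hv); print(n,B[0].round(1),B[1:],onz(w,*B[0],145).round(1),two(w,B[0],t,q))
B=blob(w,(270,147),34,lambda h:h[...,2]<40);x,y,a,b=B[2];c=(x+a/2-.5,y+b/2-.5);print("jar",B,onz(w,*c,60),two(w,c,t,(284.4,202.9)))
B=blob(w,(342,212),30,lambda h:(h[...,1]<60)&(h[...,2]>120));print("white",B,onz(w,*B[0],60))
E
```

```text
blue [170.  164.2] (np.int32(1424), array([148, 144,  45,  43], dtype=int32)) [554.   79.5 145. ] (array([553.30791456,  77.19448427, 146.33118162]), np.float64(4.139824679074241))
green [360.7 163.6] (np.int32(1501), array([336, 142,  49,  43], dtype=int32)) [565.8 -53.  145. ] (array([564.95191195, -54.90324201, 138.28921981]), np.float64(0.26530482792952004))
mag [267.3 251.2] (np.int32(1476), array([242, 225,  51,  48], dtype=int32)) [494.1   6.7 145. ] (array([493.43043952,   5.6047155 , 143.48183302]), np.float64(2.191110647442383))
jar (array([266.71439811, 136.50590087]), np.int32(1271), array([242, 118,  55,  55], dtype=int32)) [564.21537051  12.8339288   60.        ] (array([562.3517614 ,  11.73383796,  42.81246048]), np.float64(2.6544144147433193))
white (array([343.48234775, 214.9223301 ]), np.int32(2266), array([317, 189,  54,  54], dtype=int32)) [501.74921409 -66.80727054  60.        ]
```

Request:
apply_moves(fingers=[0,0,0,0,0,0,0,0,0,0], dp=[[3,7.6,0],[3,7.6,0],[3,7.6,0],[3,7.6,-4],[3,7.6,-8],[3,7.6,-12],[3,7.6,-14],[3,7.6,-15.4],[3,7.6,-15.4],[3,7.6,-15.4]], yaw=[0,0,0,0,0,0,0,0,0,0])

```text
clock: 3.1
position: [553.4, 78.1, 251.8]
ee_rot: [0.999, 0.044, 0.001, -0.0]
contact_force: [1.6, 0.2, 0.7]
gripper_width: 85.8
```

```bash
python3 - <<'E'
from h import *
print(read_state()["position"])
w=cam("wrist"); cv2.imwrite("pics/w2.png",w["color"])
E
```

```text
[553.36051126  78.09782813 251.77645411]
```

View pics/w2.png

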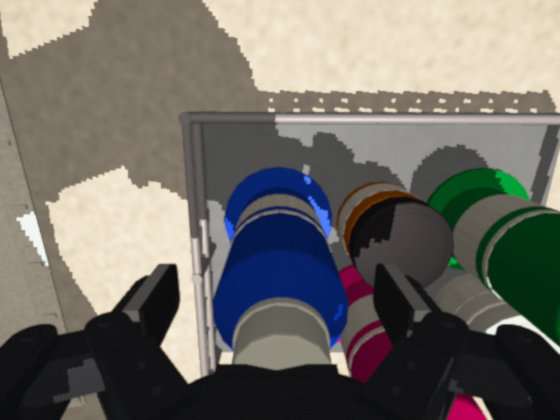

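The wrist view shows the blue bottle centred between the pads: bottle centre u≈281, pads at 178 and 375. Closing.

Request:
apply_moves(fingers=[1,1,1,1,1,1,1,1], dp=[[0,0,0],[0,0,0],[0,0,0],[0,0,0],[0,0,0],[0,0,0],[0,0,0],[0,0,0]], yaw=[0,0,0,0,0,0,0,0])

```text
clock: 3.95
position: [554.0, 78.0, 253.7]
ee_rot: [0.999, 0.044, 0.003, -0.001]
contact_force: [-0.3, -0.0, 6.7]
gripper_width: 50.3
```

Request:
apply_moves(fingers=[1,1,1,1,1,1,1,1,1,1], dp=[[0,0,1],[0,0,3],[0,0,6],[0,0,9],[0,0,9.5],[0.5,1.5,9.5],[1,4,9.5],[2,7,9.5],[3,10,9.5],[4,13,9.5]], yaw=[0,0,0,0,0,0,0,0,0,0])

```text
clock: 4.95
position: [593.8, 209.7, 346.1]
ee_rot: [0.999, 0.044, 0.001, 0.0]
contact_force: [0.3, -0.4, -2.1]
gripper_width: 50.5
```

Request:
apply_moves(fingers=[1,1,1,1,1,1], dp=[[1,3,0],[2,6,0],[3,9,0],[3.5,10.9,0],[3.5,10.9,0],[3.5,10.9,0]], yaw=[0,0,0,0,0,0])

```text
clock: 5.55
position: [628.3, 319.5, 343.2]
ee_rot: [0.999, 0.044, -0.002, 0.001]
contact_force: [0.3, -0.0, -3.0]
gripper_width: 50.8
```

```bash
python3 - <<'E'
from h import *
t=cam("side");w=cam("wrist")
for n,p in(("mine",(629,319,20)),("mag",(450,297,20)),("gr",(540,308,20))): cv2.circle(t["color"],tuple(proj(t,p).astype(int)),2,(0,0,255),-1)
cv2.imwrite("pics/a3.png",np.hstack([cv2.resize(x["color"],(400,300)) for x in(w,)]+[cv2.resize(t["color"][80:290,60:340],(400,300))]))
E
```

```text
(no output)
```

View pics/a3.png

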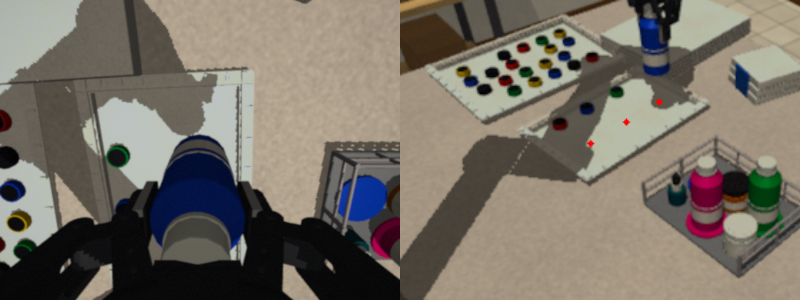

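The wrist half shows the blue bottle held upright over the tray, clear of the caps. The side half shows the three planned spots inside the tray floor. Lowering.

Request:
apply_moves(fingers=[1,1,1,1,1,1,1,1], dp=[[0,0,-2],[0,0,-5],[0,0,-8],[0,0,-9],[0,0,-9.4],[0,0,-9.7],[0,0,-9.8],[0,0,-9.8]], yaw=[0,0,0,0,0,0,0,0])

```text
clock: 6.45
position: [628.8, 318.5, 248.1]
ee_rot: [0.999, 0.044, 0.0, 0.0]
contact_force: [-0.2, 0.1, -2.4]
gripper_width: 50.7
```

Request:
apply_moves(fingers=[1,1,1,1,1], dp=[[0,0,-0.1],[0,0,-0.2],[0,0,-0.3],[0,0,-0.3],[0,0,-0.3]], yaw=[0,0,0,0,0])

```text
clock: 6.95
position: [628.7, 318.5, 245.0]
ee_rot: [0.999, 0.044, 0.0, 0.0]
contact_force: [-0.2, 0.1, -2.4]
gripper_width: 50.5
```

Request:
apply_moves(fingers=[1,1,1,1,1], dp=[[0,0,-0.1],[0,0,-0.15],[0,0,-0.2],[0,0,-0.2],[0,0,-0.2]], yaw=[0,0,0,0,0])

```text
clock: 7.45
position: [628.9, 318.5, 244.8]
ee_rot: [0.999, 0.044, 0.001, 0.0]
contact_force: [-2.3, -2.0, 6.0]
gripper_width: 50.5
```

Request:
apply_moves(fingers=[0,0,0,0,0,0,0,0,0,0], dp=[[0,0,0.1],[0,0,0.1],[0,0,0.1],[0,0,0.1],[0,0,3],[0,0,7],[0,0,11],[0,0,14],[0,0,15],[0,0,15]], yaw=[0,0,0,0,0,0,0,0,0,0])

```text
clock: 8.45
position: [628.9, 318.5, 396.5]
ee_rot: [0.999, 0.044, 0.002, -0.001]
contact_force: [0.2, 0.8, -1.3]
gripper_width: 85.7
```

Request:
apply_moves(fingers=[0,0,0,0,0,0,0,0,0,0], dp=[[-13.5,-31.3,0],[-13.5,-31.3,0],[-13.5,-31.3,0],[-13.5,-31.3,0],[-13.5,-31.3,0],[-13.5,-31.3,0],[-13.5,-31.3,0],[-13.5,-31.3,0],[-13.5,-31.3,0],[-13.5,-31.3,0]], yaw=[0,0,0,0,0,0,0,0,0,0])

```text
clock: 9.45
position: [494.2, 6.0, 395.4]
ee_rot: [0.999, 0.044, 0.002, -0.001]
contact_force: [0.3, 0.6, 0.1]
gripper_width: 85.3
```

Request:
apply_moves(fingers=[0,0,0,0,0,0,0], dp=[[0,0,-4],[0,0,-8],[0,0,-12],[0,0,-13.5],[0,0,-14.3],[0,0,-14.3],[0,0,-14.3]], yaw=[0,0,0,0,0,0,0])

```text
clock: 10.15
position: [494.9, 6.6, 253.0]
ee_rot: [0.999, 0.045, 0.002, -0.001]
contact_force: [-0.2, 0.3, 0.8]
gripper_width: 85.5
```

```bash
python3 - <<'E'
from h import *
t=cam("top");w=cam("wrist")
cv2.imwrite("pics/a4.png",np.hstack([cv2.resize(w["color"],(400,300)),cv2.resize(t["color"][100:310,60:340],(400,300))]))
E
```

```text
(no output)
```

View pics/a4.png

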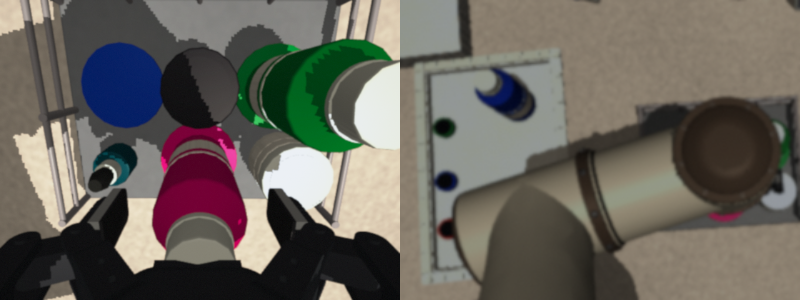

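The wrist half shows magenta centred between the pads and the bare blue coaster at (122,86). The top half shows blue upright in the tray's back right.

Request:
apply_moves(fingers=[1,1,1,1,1,1,1], dp=[[0,0,0],[0,0,0],[0,0,0],[0,0,0],[0,0,0],[0,0,0],[0,0,0]], yaw=[0,0,0,0,0,0,0])

```text
clock: 10.95
position: [495.1, 6.3, 254.6]
ee_rot: [0.999, 0.045, 0.004, -0.001]
contact_force: [-1.3, -0.9, 5.9]
gripper_width: 50.7
```

Request:
apply_moves(fingers=[1,1,1,1,1,1,1,1,1,1], dp=[[0,0,1],[0,0,3],[0,0,6],[0,0,9],[0,0,9.5],[0,1.5,9.5],[-0.5,4,9.5],[-1,7,9.5],[-1.5,10,9.5],[-2,13,9.5]], yaw=[0,0,0,0,0,0,0,0,0,0])

```text
clock: 11.95
position: [474.1, 137.0, 348.1]
ee_rot: [0.999, 0.044, 0.002, -0.001]
contact_force: [-0.1, -0.2, -2.7]
gripper_width: 50.4
```

Request:
apply_moves(fingers=[1,1,1,1,1,1,1,1,1], dp=[[-0.5,4,0],[-1,7,0],[-1.5,10,0],[-1.9,13,0],[-1.9,15,0],[-1.9,16,0],[-1.9,16,-2],[-1.9,16,-5],[-1.9,16,-7]], yaw=[0,0,0,0,0,0,0,0,0])

```text
clock: 12.85
position: [454.8, 295.8, 276.0]
ee_rot: [0.999, 0.043, 0.001, 0.0]
contact_force: [-0.5, 0.5, -3.6]
gripper_width: 50.8
```

Request:
apply_moves(fingers=[1,1,1,1,1,1], dp=[[0,0,-1.5],[0,0,-2.5],[0,0,-2.9],[0,0,-3.1],[0,0,-3.3],[0,0,-3.3]], yaw=[0,0,0,0,0,0])

```text
clock: 13.45
position: [454.9, 295.2, 245.7]
ee_rot: [0.999, 0.044, 0.001, 0.001]
contact_force: [-3.1, -5.0, 11.1]
gripper_width: 50.8
```

Contact at the expected height. Release, rise and go to green (564.6, -54.6).

Request:
apply_moves(fingers=[0,0,0,0,0,0,0,0,0,0], dp=[[0,0,0],[0,0,0],[0,0,0],[0,0,0],[0,0,3],[0,0,7],[0,0,11],[0,0,14],[0,0,15],[0,0,15]], yaw=[0,0,0,0,0,0,0,0,0,0])

```text
clock: 14.45
position: [455.0, 295.3, 397.0]
ee_rot: [0.999, 0.044, 0.002, -0.0]
contact_force: [-0.6, 0.7, -0.3]
gripper_width: 85.6
```

Request:
apply_moves(fingers=[0,0,0,0,0,0,0,0,0,0], dp=[[11,-35,0],[11,-35,0],[11,-35,0],[11,-35,0],[11,-35,0],[11,-35,0],[11,-35,0],[11,-35,0],[11,-35,0],[11,-35,0]], yaw=[0,0,0,0,0,0,0,0,0,0])

```text
clock: 15.45
position: [564.7, -54.8, 394.7]
ee_rot: [0.999, 0.043, 0.0, -0.0]
contact_force: [0.7, -0.0, 0.7]
gripper_width: 85.2
```

Request:
apply_moves(fingers=[0,0,0,0,0,0,0], dp=[[0,0,-4],[0,0,-8],[0,0,-12],[0,0,-13.5],[0,0,-14.3],[0,0,-14.3],[0,0,-14.3]], yaw=[0,0,0,0,0,0,0])

```text
clock: 16.15
position: [565.2, -54.1, 252.7]
ee_rot: [0.999, 0.044, 0.001, -0.0]
contact_force: [-1.4, -0.0, 0.8]
gripper_width: 85.5
```

Request:
apply_moves(fingers=[1,1,1,1,1,1,1], dp=[[0,0,0],[0,0,0],[0,0,0],[0,0,0],[0,0,0],[0,0,0],[0,0,0]], yaw=[0,0,0,0,0,0,0])

```text
clock: 16.85
position: [565.7, -54.0, 254.1]
ee_rot: [0.999, 0.044, 0.003, -0.0]
contact_force: [-0.9, 1.8, 5.8]
gripper_width: 50.5
```

Request:
apply_moves(fingers=[1,1,1,1,1,1,1,1,1,1], dp=[[0,0,1],[0,0,3],[0,0,6],[0,0,9],[0,0,9.5],[0,1.5,9.5],[0,4,9.5],[0,7,9.5],[-0.5,10,9.5],[-1,13,9.5]], yaw=[0,0,0,0,0,0,0,0,0,0])

```text
clock: 17.85
position: [554.8, 77.5, 346.8]
ee_rot: [0.999, 0.044, 0.0, -0.0]
contact_force: [0.1, -0.6, -2.9]
gripper_width: 50.6
```

```bash
python3 - <<'E'
from h import *
t=cam("top");w=cam("side")
cv2.imwrite("pics/a5.png",np.hstack([cv2.resize(w["color"][80:290,80:360],(400,300)),cv2.resize(t["color"][100:310,60:340],(400,300))]))
E
```

```text
(no output)
```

View pics/a5.png

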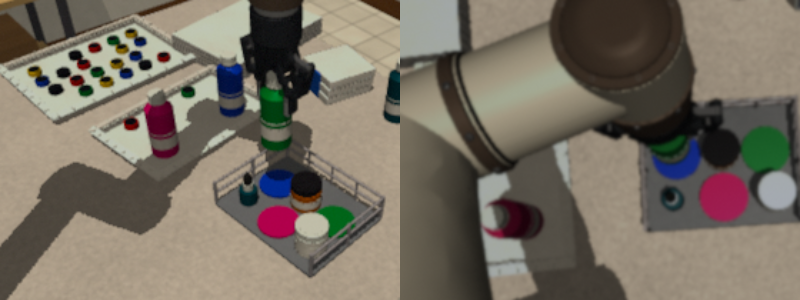

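The views show magenta and blue upright in the tray, green in hand, the amber jar clear, and the three coasters bare.

Request:
apply_moves(fingers=[1,1,1,1,1,1,1,1,1,1], dp=[[0,3,0],[-0.5,7,0],[-1,11,0],[-1.4,15,0],[-1.4,19,0],[-1.4,22,0],[-1.4,23,0],[-1.4,23,-2],[-1.4,23,-5],[-1.4,23,-7]], yaw=[0,0,0,0,0,0,0,0,0,0])

```text
clock: 18.95
position: [539.8, 308.0, 273.7]
ee_rot: [0.999, 0.045, -0.002, 0.001]
contact_force: [-0.2, -0.1, -3.2]
gripper_width: 50.6
```

Request:
apply_moves(fingers=[1,1,1,1,1,1], dp=[[0,0,-1.5],[0,0,-2.3],[0,0,-2.7],[0,0,-2.9],[0,0,-3.1],[0,0,-3.2]], yaw=[0,0,0,0,0,0])

```text
clock: 19.55
position: [539.9, 307.5, 245.3]
ee_rot: [0.999, 0.046, -0.001, 0.002]
contact_force: [-5.7, -4.4, 14.7]
gripper_width: 51.0
```

Request:
apply_moves(fingers=[0,0,0,0,0,0,0,0,0,0], dp=[[0,0,0.1],[0,0,0.1],[0,0,0.1],[0,0,0.1],[0,0,3],[0,0,7],[0,0,11],[0,0,12],[0,0,12],[0,0,12]], yaw=[0,0,0,0,0,0,0,0,0,0])

```text
clock: 20.55
position: [539.6, 307.4, 363.9]
ee_rot: [0.999, 0.046, -0.002, 0.002]
contact_force: [-0.5, -1.0, -0.5]
gripper_width: 85.2
```

Request:
apply_moves(fingers=[0,0,0,0,0,0,0,0,0,0], dp=[[-1,-29.7,0],[-1,-29.7,0],[-1,-29.7,0],[-1,-29.7,0],[-1,-29.7,0],[-1,-29.7,0],[-1,-29.7,0],[-1,-29.7,0],[-1,-29.7,0],[-1,-29.7,0]], yaw=[0,0,0,0,0,0,0,0,0,0])

```text
clock: 21.55
position: [529.7, 11.5, 363.2]
ee_rot: [0.999, 0.046, -0.003, 0.002]
contact_force: [0.5, -0.1, 0.6]
gripper_width: 85.3
```

```bash
python3 - <<'E'
from h import *
print(read_state()["position"].round(1) if hasattr(read_state()["position"],'round') else read_state()["position"])
w=cam("wrist")
H={"blue":lambda h:(abs(h[...,0]-118)<12)&(h[...,1]>150),"green":lambda h:(abs(h[...,0]-65)<14)&(h[...,1]>150),"mag":lambda h:(abs(h[...,0]-167)<10)&(h[...,1]>150)}
for n,p in(("blue",(554,77,13)),("green",(565,-54,13)),("mag",(495,6,13)),("jar",(560,11,60))):
    q=proj(w,p); f=H.get(n,lambda h:(h[...,2]<75)&(h[...,1]<60)); B=blob(w,q,70,f)
    if B: x,y,a,b=B[2];c=(x+a/2-.5,y+b/2-.5);print(n,q.round(0),B[0].round(1),B[1:],onz(w,*B[0],p[2]).round(1),onz(w,*c,p[2]).round(1))
cv2.imwrite("pics/w6.png",w["color"])
E
```

```text
[529.7  11.5 363.2]
blue [211. 154.] [209.4 150.1] (np.int32(4324), array([173, 113,  75,  75], dtype=int32)) [557.7  78.4  13. ] [557.8  77.8  13. ]
green [347. 155.] [346.3 151.1] (np.int32(4275), array([309, 115,  76,  74], dtype=int32)) [568.7 -52.5  13. ] [568.4 -52.8  13. ]
mag [278. 218.] [277. 217.] (np.int32(3484), array([243, 186,  69,  64], dtype=int32)) [496.2   7.5  13. ] [495.7   7.5  13. ]
jar [280. 162.] [274.3 138.4] (np.int32(5168), array([226,  92,  85,  98], dtype=int32)) [578.7  17.7  60. ] [576.5  22.6  60. ]
```

View pics/w6.png

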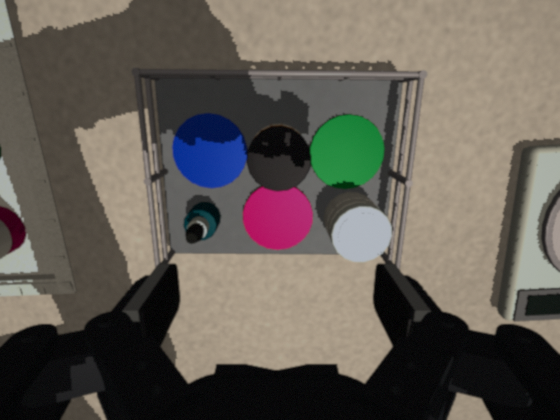

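The wrist view shows the coasters at (209,150) blue, (346,151) green and (278,217) magenta, with the jar lid at about (279,157), all clear of obstruction. Going to the jar.

Request:
apply_moves(fingers=[0,0,0,0,0,0,0,0,0,0], dp=[[3.2,0,0],[3.2,0,0],[3.2,0,-3],[3.2,0,-7],[3.2,0,-11],[3.2,0,-14],[3.2,0,-16],[3.2,0,-16.8],[3.2,0,-16.8],[3.2,0,-16.8]], yaw=[0,0,0,0,0,0,0,0,0,0])

```text
clock: 22.6
position: [562.2, 12.1, 196.4]
ee_rot: [0.999, 0.047, -0.002, 0.002]
contact_force: [1.1, -0.4, 0.9]
gripper_width: 85.4
```

```bash
python3 - <<'E'
from h import *
w=cam("wrist");t=cam("side")
cv2.imwrite("pics/a7.png",np.hstack([cv2.resize(w["color"],(400,300)),cv2.resize(t["color"][130:280,200:400],(400,300))]))
E
```

```text
(no output)
```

View pics/a7.png

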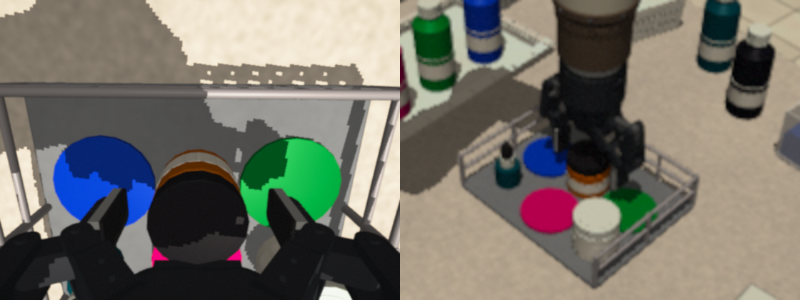

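The jar sits centred between the pads, with the fingers just clear of the coasters. Closing and lifting.

Request:
apply_moves(fingers=[1,1,1,1,1,1,1], dp=[[0,0,0],[0,0,0],[0,0,0],[0,0,0],[0,0,0],[0,0,0],[0,0,0]], yaw=[0,0,0,0,0,0,0])

```text
clock: 23.4
position: [562.7, 12.0, 198.1]
ee_rot: [0.999, 0.047, -0.0, 0.002]
contact_force: [-0.7, 0.4, 5.5]
gripper_width: 52.9
```

Request:
apply_moves(fingers=[1,1,1,1,1,1,1,1,1,1], dp=[[0,0,1],[0,0,3],[0,0,6],[0,0,9],[0,0,12],[0,0,13],[-0.5,-4,13],[-1,-8,13],[-1.5,-12,13],[-2,-16,13]], yaw=[0,0,0,0,0,0,0,0,0,0])

```text
clock: 24.4
position: [541.8, -149.2, 327.0]
ee_rot: [0.999, 0.047, -0.001, 0.001]
contact_force: [-0.0, -1.6, -0.4]
gripper_width: 52.6
```

Request:
apply_moves(fingers=[1,1,1,1,1], dp=[[-1,-4,0],[-4,-7,0],[-6.7,-9,0],[-6.7,-9,0],[-6.7,-9,0]], yaw=[0,0,0,0,0])

```text
clock: 24.9
position: [474.0, -239.8, 326.3]
ee_rot: [0.999, 0.046, -0.002, 0.001]
contact_force: [0.8, 0.3, -1.3]
gripper_width: 52.7
```

```bash
python3 - <<'E'
from h import *
w=cam("wrist");t=cam("top");s=cam("side")
q=proj(w,(524.6,-317.5,34));print(q)
cv2.imwrite("pics/a8.png",np.hstack([cv2.resize(w["color"],(400,300)),cv2.resize(t["color"][170:300,380:520],(400,372))[:300]]))
for d,n in((w,"w"),(t,"t"),(s,"s")):
    q=proj(d,(524.6,-317.5,34)); print(n,cv2.cvtColor(d["color"],cv2.COLOR_BGR2HSV)[int(q[1]),int(q[0])])
E
```

```text
[381.81368641 148.22381731]
w [ 90   8 195]
t [ 21  51 151]
s [ 11  29 185]
```

View pics/a8.png

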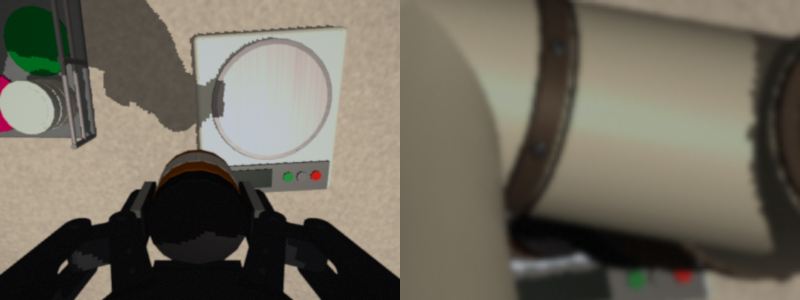

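The wrist half shows the pan ring spanning about u 211–331, v 39–159 at 400-px scale. The arm covers the pan in the top view, so I'll use the first top and side pictures for comparison.

```bash
python3 - <<'E'
from h import *
w=cam("wrist");t=cam("top");s=cam("side")
t["color"]=cv2.imread("pics/top0.png");s["color"]=cv2.imread("pics/side0.png")
P=[]
for d,n in((w,"w"),(t,"t"),(s,"s")):
    # radial search for the dark ring around the predicted pan centre, then ellipse fit
    g=cv2.GaussianBlur(cv2.cvtColor(d["color"],cv2.COLOR_BGR2GRAY),(3,3),0).astype(float)
    c=np.array([527,-317.5,34.]); 
    for it in range(3):
        pts=[]
        for a in np.linspace(0,2*np.pi,72,endpoint=False):
            rs=np.arange(56,76,.5); uv=np.array([proj(d,c+[r*np.cos(a),r*np.sin(a),0]) for r in rs]).astype(np.float32)
            v=cv2.remap(g.astype(np.float32),uv[None,:,0],uv[None,:,1],cv2.INTER_LINEAR)[0]
            i=v.argmin()
            if 0<i<len(rs)-1 and v[i]>60: pts.append(uv[i])
        e=cv2.fitEllipse(np.array(pts)); c=onz(d,*e[0],34)
    P.append(e[0]); print(n,len(pts),np.round(e[0],1),np.round(e[1],1),c.round(1))
print(two(t,P[1],s,P[2]),two(w,P[0],s,P[2]))
# jar lid vs tool check in hand
print(proj(w,np.array(read_state()["position"])+[0,0,-151.5]))
E
```

```text
w 71 [380.4 135.1] [157.3 186. ] [ 536.4 -313.6   34. ]
t 65 [442.  224.1] [59.6 64.9] [ 526.2 -315.3   34. ]
s 70 [391.5 313.5] [54.6 67.4] [ 520.5 -320.2   34. ]
(array([ 526.80072543, -318.17592045,   25.36608241]), np.float64(1.4324043565654125)) (array([ 533.90980326, -317.13278589,   16.4151839 ]), np.float64(5.120109246036915))
[278.05475965 294.23454279]
```

Request:
apply_moves(fingers=[1,1,1,1,1,1,1,1,1,1], dp=[[2,-3,0],[4,-6,0],[5.3,-7.7,0],[5.3,-7.7,0],[5.3,-7.7,-2],[5.3,-7.7,-5],[5.3,-7.7,-8],[5.3,-7.7,-9],[5.3,-7.7,-9.3],[5.3,-7.7,-9.3]], yaw=[0,0,0,0,0,0,0,0,0,0])

```text
clock: 26.2
position: [529.0, -315.5, 234.5]
ee_rot: [0.999, 0.048, -0.001, 0.001]
contact_force: [0.2, -0.6, -0.7]
gripper_width: 52.8
```

```bash
python3 - <<'E'
from h import *
w=cam("wrist");t=cam("side")
cv2.imwrite("pics/a9.png",np.hstack([cv2.resize(w["color"],(400,300)),cv2.resize(t["color"][235:385,300:500],(400,300))]))
E
```

```text
(no output)
```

View pics/a9.png

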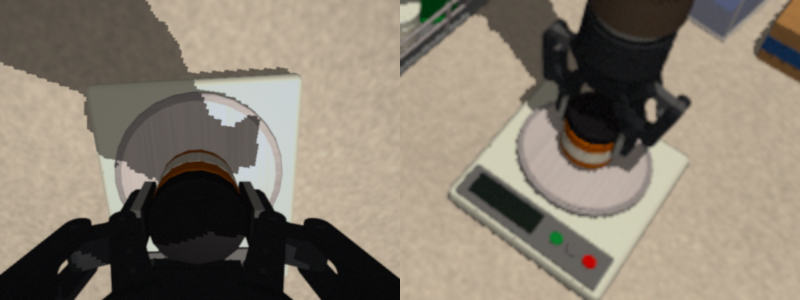

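The jar is laterally centred over the pan: jar centre u≈197.5, pan centre u≈198.5. Lowering.

Request:
apply_moves(fingers=[1,1,1,1,1,1,1], dp=[[-0.1,-0.05,-0.3],[-0.1,-0.05,-0.6],[-0.1,-0.05,-0.8],[-0.1,-0.05,-0.9],[-0.1,-0.05,-1.0],[-0.1,-0.05,-1.1],[-0.1,-0.05,-1.15]], yaw=[0,0,0,0,0,0,0])

```text
clock: 27.0
position: [528.2, -316.2, 224.1]
ee_rot: [0.999, 0.048, 0.0, 0.002]
contact_force: [-0.3, 1.9, 2.9]
gripper_width: 52.7
```

Request:
apply_moves(fingers=[0,0,0,0,0,0,0,0,0,0], dp=[[0,0,0],[0,0,0],[0,0,0],[0,0,0],[0,0,0.2],[0,0,3],[0,0,7],[0,0,11],[0,0,15],[-3,0,17]], yaw=[0,0,0,0,0,0,0,0,0,0])

```text
clock: 28.0
position: [500.4, -316.4, 398.2]
ee_rot: [0.999, 0.049, 0.004, 0.004]
contact_force: [-0.8, 0.3, -0.1]
gripper_width: 85.2
```

Request:
apply_moves(fingers=[0,0,0,0,0], dp=[[-3,3,0],[-3,3,0],[-3,3,0],[-3,3,0],[-3,3,0]], yaw=[0,0,0,0,0])

```text
clock: 28.5
position: [471.1, -286.8, 397.8]
ee_rot: [0.999, 0.049, 0.003, 0.004]
contact_force: [0.8, 0.1, -0.8]
gripper_width: 85.6
```

```bash
python3 - <<'E'
from h import *
w=cam("wrist");t=cam("side")
cv2.imwrite("pics/w10.png",w["color"]);cv2.imwrite("pics/s10.png",t["color"])
cv2.imwrite("pics/a10.png",np.hstack([cv2.resize(w["color"],(400,300)),cv2.resize(t["color"][235:385,300:500],(400,300))]))
E
```

```text
(no output)
```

View pics/a10.png

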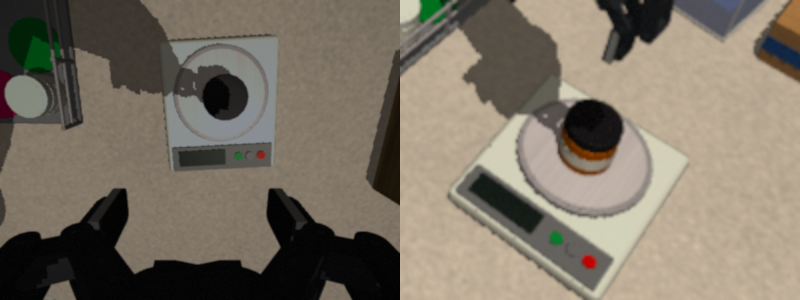

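The wrist half shows the jar upright on the pan: ring centre ≈(221.5,90.5), lid centre ≈(225.5,97.5). I'll correct for the height difference.

```bash
python3 - <<'E'
from h import *
w=cam("wrist"); t=cam("top"); s=cam("side")
g=w["color"]
B=blob(w,(316,136),45,lambda h:h[...,2]<60); print("lid blob",B)
k=1.4
a=onz(w,221.5*k,90.5*k,34);b=onz(w,225.5*k,97.5*k,86);print("wrist pan",a.round(1),"lid",b.round(1),"diff",(b-a).round(1))
# side: ring crop x 517..652, y 97..214 ; lid
f=lambda u,v:(300+u/2,235+v/2)
a=onz(s,*f(584,157),34);b=onz(s,*f(594,129),86-1);print("side",a.round(1),b.round(1),(b-a).round(1))
cv2.imwrite("pics/t10.png",cv2.resize(t["color"][160:300,370:510],(560,560),interpolation=cv2.INTER_CUBIC))
E
```

```text
lid blob (array([314.18645102, 134.4137931 ]), np.int32(3277), array([282, 102,  65,  66], dtype=int32))
wrist pan [ 533.3 -315.8   34. ] lid [ 527.7 -315.7   86. ] diff [-5.6  0.1 52. ]
side [ 823.1 -578.7   34. ] [ 807.4 -567.9   85. ] [-15.7  10.8  51. ]
```

View pics/t10.png

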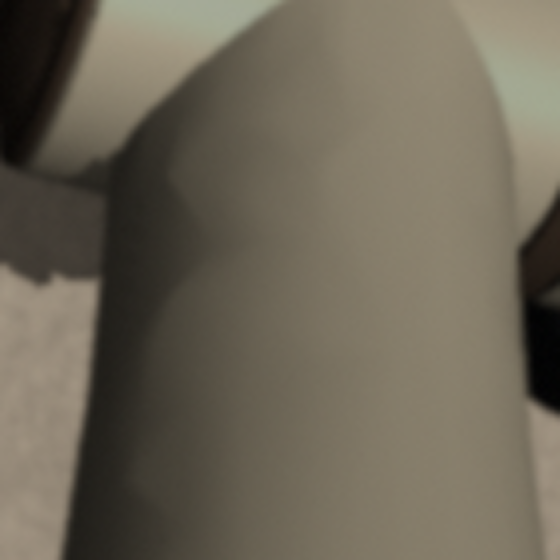

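```bash
python3 - <<'E'
from h import *
s=cam("side")
f=lambda u,v:(300+u/2,235+v/2)
B=blob(s,f(194,129),20,lambda h:h[...,2]<50);print(B, f(194,129))
a=onz(s,*f(184,156),34)
h=(cv2.cvtColor(s["color"],cv2.COLOR_BGR2GRAY))
for c in ((B[0]),):
  for z in(78,82): b=onz(s,*c,z);print(a.round(1),b.round(1),(b-a).round(1))
# lid top ellipse: display left 564 right 622, top 99, bottom ~148
b=onz(s,*f(193,123),86);print(b.round(1),(b-a).round(1))
# predicted jar outline if centred on the pan centre: lid-top extents
th=np.linspace(0,6.283,60)
for z in(34,86):
    q=np.array([proj(s,a*[1,1,0]+[27*np.cos(i),27*np.sin(i),z]) for i in th]);q=(q-[300,235])*2+[400,0];print(z,q.min(0).round(0),q.max(0).round(0))
E
```

```text
(array([396.26850258, 297.62134251]), np.int32(581), array([382, 285,  29,  26], dtype=int32)) (397.0, 299.5)
[ 522.1 -320.1   34. ] [ 526.3 -316.3   78. ] [ 4.2  3.8 44. ]
[ 522.1 -320.1   34. ] [ 523.4 -317.5   82. ] [ 1.4  2.6 48. ]
[ 523.  -317.4   86. ] [ 0.9  2.7 52. ]
34 [556. 133.] [612. 181.]
86 [566. 102.] [624. 150.]
```

Request:
apply_moves(fingers=[0,0,0,0,0,0,0,0,0,0], dp=[[6.9,59.4,0],[6.9,59.4,0],[6.9,59.4,0],[6.9,59.4,0],[6.9,59.4,0],[6.9,59.4,0],[6.9,59.4,0],[6.9,59.4,0],[6.9,59.4,0],[6.9,59.4,0]], yaw=[0,0,0,0,0,0,0,0,0,0])

```text
clock: 29.8
position: [528.2, 212.4, 398.1]
ee_rot: [0.999, 0.049, 0.004, 0.004]
contact_force: [0.6, -0.5, 1.2]
gripper_width: 85.5
```

```bash
python3 - <<'E'
from h import *
t=cam("top"); cv2.imwrite("pics/t11.png",cv2.resize(t["color"][180:290,390:500],(560,560),interpolation=cv2.INTER_CUBIC))
B=blob(t,(441,222),22,lambda h:h[...,2]<40);print(B)
x,y,a,b=B[2];c=(x+a/2-.5,y+b/2-.5);l=onz(t,*c,86);p=onz(t,442.5,224.5,34);print(c,l.round(1),p.round(1),(l-p).round(1))
E
```

```text
(array([448.13104524, 221.70670827]), np.int32(641), array([432, 209,  32,  26], dtype=int32))
(np.float64(447.5), np.float64(221.5)) [ 524.8 -306.    86. ] [ 525.5 -316.3   34. ] [-0.7 10.3 52. ]
```

View pics/t11.png

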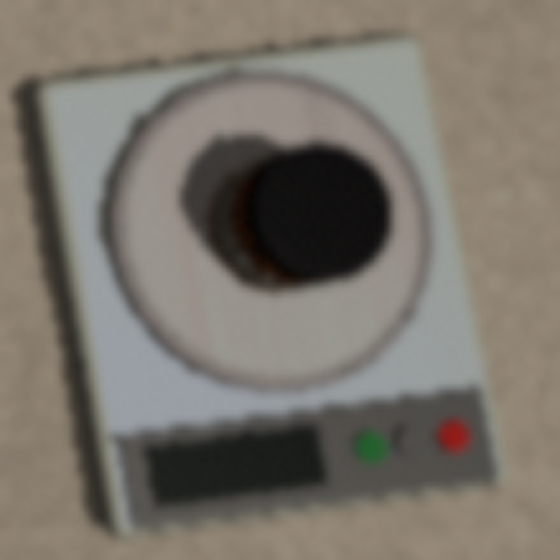

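The top crop shows the lid centre at (317,213) and the ring centre at (267,230), i.e. pixels (452.4,221.8) and (442.6,225.2).

```bash
python3 - <<'E'
from h import *
t=cam("top")
l=onz(t,451.9,221.4,86);p=onz(t,442.1,224.7,34);print(l.round(1),p.round(1),(l-p).round(1), proj(t,p+[0,0,52]))
E
```

```text
[ 525.2 -314.6   86. ] [ 525.1 -315.4   34. ] [ 0.1  0.9 52. ] [452.3483969 221.4711362]
```

Centred within about 1 mm. Next, pick up green.

Request:
apply_moves(fingers=[0,0,0,0,0,0,0,0,0,0], dp=[[1.2,5,0],[1.2,9.5,0],[1.2,9.5,0],[1.2,9.5,0],[1.2,9.5,-4],[1.2,9.5,-8],[1.2,9.5,-12],[1.2,9.5,-14.5],[1.2,9.5,-15.3],[1.2,9.5,-15.3]], yaw=[0,0,0,0,0,0,0,0,0,0])

```text
clock: 30.9
position: [541.1, 309.2, 243.7]
ee_rot: [0.999, 0.051, 0.003, 0.004]
contact_force: [0.2, -0.7, 0.6]
gripper_width: 85.9
```

Request:
apply_moves(fingers=[0,1,1,1,1,1,1,1], dp=[[0,0,0],[0,0,0],[0,0,0],[0,0,0],[0,0,0],[0,0,0],[0,0,0],[0,0,0]], yaw=[0,0,0,0,0,0,0,0])

```text
clock: 31.7
position: [541.5, 309.5, 245.5]
ee_rot: [0.999, 0.052, 0.004, 0.004]
contact_force: [-0.1, -0.6, 6.5]
gripper_width: 50.5
```

Request:
apply_moves(fingers=[1,1,1,1,1,1,1,1,1,1], dp=[[0,0,1],[0,0,3],[0,0,6],[0,0,9],[0,0,10],[0,-1.5,10],[0,-5,10],[0.5,-9,10],[1,-13,10],[1.5,-17,10]], yaw=[0,0,0,0,0,0,0,0,0,0])

```text
clock: 32.7
position: [555.5, 137.3, 343.3]
ee_rot: [0.999, 0.052, 0.002, 0.004]
contact_force: [0.9, -0.1, -2.3]
gripper_width: 50.4
```

Request:
apply_moves(fingers=[1,1,1,1,1,1,1,1], dp=[[0.5,-4,0],[1,-8,0],[1.1,-12,0],[1.1,-16,0],[1.1,-18,0],[1.1,-19.3,0],[1.1,-19.3,0],[1.1,-19.3,0]], yaw=[0,0,0,0,0,0,0,0])

```text
clock: 33.5
position: [566.2, -55.6, 342.4]
ee_rot: [0.999, 0.051, 0.001, 0.004]
contact_force: [0.6, 0.7, -1.9]
gripper_width: 50.5
```

Request:
apply_moves(fingers=[1,1,1,1,1,1], dp=[[0.1,0.1,-2],[0.1,0.1,-5],[0.1,0.1,-7],[0.1,0.1,-7.5],[0.1,0.1,-7.5],[0.1,0.1,-7.5]], yaw=[0,0,0,0,0,0])

```text
clock: 34.1
position: [567.9, -54.0, 268.5]
ee_rot: [0.999, 0.052, 0.003, 0.004]
contact_force: [0.6, 0.8, -2.2]
gripper_width: 50.7
```

```bash
python3 - <<'E'
from h import *
w=cam("wrist");t=cam("side")
cv2.imwrite("pics/a12.png",np.hstack([cv2.resize(w["color"],(400,300)),cv2.resize(t["color"][150:270,220:380],(400,300))]))
E
```

```text
(no output)
```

View pics/a12.png

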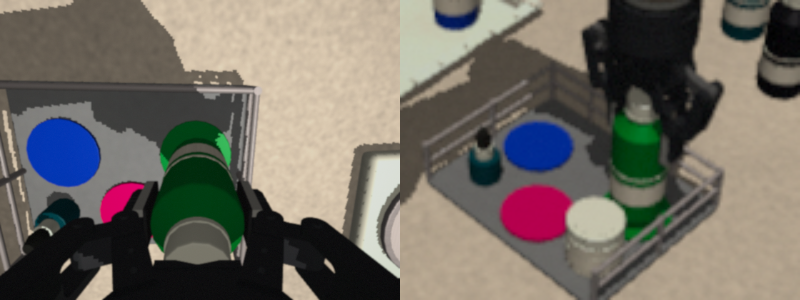

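Green is over its coaster and laterally centred: coaster u≈195, bottle base u≈196. Lowering.

Request:
apply_moves(fingers=[1,1,1,1,1,1,1], dp=[[-0.05,0,-0.5],[-0.05,0,-0.9],[-0.05,0,-1.1],[-0.05,0,-1.3],[-0.05,0,-1.4],[-0.05,0,-1.5],[-0.05,0,-1.5]], yaw=[0,0,0,0,0,0,0])

```text
clock: 34.9
position: [567.3, -54.3, 254.5]
ee_rot: [0.999, 0.052, 0.003, 0.004]
contact_force: [-1.9, -0.9, 2.0]
gripper_width: 50.6
```

Request:
apply_moves(fingers=[0,0,0,0,0,0,0,0,0,0], dp=[[0,0,0],[0,0,0],[0,0,0],[0,0,0],[0,0,0.2],[0,0,3],[0,0,7],[0,0,11],[0,0,14],[0,0,14.5]], yaw=[0,0,0,0,0,0,0,0,0,0])

```text
clock: 35.9
position: [567.9, -54.4, 404.6]
ee_rot: [0.999, 0.052, 0.008, 0.004]
contact_force: [0.8, -0.6, -0.3]
gripper_width: 85.5
```

Request:
apply_moves(fingers=[0,0,0,0,0,0,0,0,0,0], dp=[[6.2,37.3,0],[6.2,37.3,0],[6.2,37.3,0],[6.2,37.3,0],[6.2,37.3,0],[6.2,37.3,0],[6.2,37.3,0],[6.2,37.3,0],[6.2,37.3,0],[6.2,37.3,0]], yaw=[0,0,0,0,0,0,0,0,0,0])

```text
clock: 36.9
position: [629.7, 319.3, 402.9]
ee_rot: [0.999, 0.053, 0.007, 0.005]
contact_force: [-0.1, -0.5, -1.5]
gripper_width: 85.5
```

Request:
apply_moves(fingers=[0,0,0,0,0,0,0,0], dp=[[-0.3,0,-3],[-0.3,0,-7],[-0.3,0,-11],[-0.3,0,-14],[-0.3,0,-15.2],[-0.3,0,-15.7],[-0.3,0,-15.7],[-0.3,0,-15.7]], yaw=[-1,-1,-1,-1,-1,-1,-1,-1])

```text
clock: 37.7
position: [627.3, 319.3, 248.2]
ee_rot: [0.999, 0.044, 0.008, 0.004]
contact_force: [0.2, 0.6, 0.6]
gripper_width: 85.6
```

Request:
apply_moves(fingers=[1,1,1,1,1,1,1], dp=[[0,0,0],[0,0,0],[0,0,0],[0,0,0],[0,0,0],[0,0,0],[0,0,0]], yaw=[0,0,0,0,0,0,0])

```text
clock: 38.4
position: [627.7, 319.5, 250.0]
ee_rot: [0.999, 0.044, 0.009, 0.004]
contact_force: [-0.6, -1.4, 6.3]
gripper_width: 50.6
```

Request:
apply_moves(fingers=[1,1,1,1,1,1,1,1,1,1], dp=[[0,0,1],[0,0,3],[0,0,6],[0,0,9],[0,0,10],[-0.5,-1.5,10],[-1.5,-5,10],[-2.7,-9,10],[-4,-13,10],[-5.2,-17,10]], yaw=[0,0,0,0,0,0,0,0,0,0])

```text
clock: 39.4
position: [574.4, 148.0, 348.3]
ee_rot: [0.999, 0.044, 0.008, 0.004]
contact_force: [1.4, 0.1, -2.0]
gripper_width: 50.5
```

Request:
apply_moves(fingers=[1,1,1,1,1,1,1,1,1], dp=[[-1.2,-4,0],[-2,-6,0],[-2.2,-7,0],[-2.2,-7,0],[-2.2,-7,0],[-2.2,-7,-2],[-2.2,-7,-5],[-2.2,-7,-7],[-2.2,-7,-7]], yaw=[0,0,0,0,0,0,0,0,0])

```text
clock: 40.3
position: [551.9, 79.0, 275.0]
ee_rot: [0.999, 0.045, 0.005, 0.005]
contact_force: [0.5, -0.8, -3.8]
gripper_width: 50.6
```

```bash
cat >> h.py <<'E'
def grasp():
    s=read_state(); return (np.array(s["position"])+R.from_quat(s["ee_rot"]).as_matrix()@[0,0,155]).round(1)
E
python3 -c "
from h import *
print(grasp(),np.round(read_state()['ee_rot'],4))"
```

```text
[553.4  77.5 120. ] [0.999  0.0448 0.0045 0.005 ]
```

Request:
apply_moves(fingers=[1,1,1,1,1,1,1,1], dp=[[0.25,0.1,0],[0.25,0.1,-0.5],[0.25,0.1,-0.9],[0.25,0.1,-1.2],[0.25,0.1,-1.4],[0.25,0.1,-1.55],[0.25,0.1,-1.65],[0.25,0.1,-1.65]], yaw=[0,0,0,0,0,0,0,0])

```text
clock: 41.1
position: [554.5, 80.0, 259.1]
ee_rot: [0.999, 0.045, 0.005, 0.005]
contact_force: [-1.4, -0.8, 0.8]
gripper_width: 50.5
```

```bash
python3 -c "
from h import *
print(grasp(),np.round(read_state()['ee_rot'],4))"
```

```text
[556.1  78.5 104.1] [0.999  0.0449 0.0048 0.005 ]
```

Request:
apply_moves(fingers=[0,0,0,0,0,0,0,0,0,0], dp=[[0,0,-0.05],[0,0,-0.05],[0,0,-0.05],[0,0,-0.05],[0,0,0.2],[0,0,3],[0,0,7],[0,0,11],[0,0,13],[0,0,13.5]], yaw=[0,0,0,0,0,0,0,0,0,0])

```text
clock: 42.1
position: [554.8, 80.0, 397.6]
ee_rot: [0.999, 0.045, 0.008, 0.004]
contact_force: [-1.1, -0.1, -0.2]
gripper_width: 85.3
```

Request:
apply_moves(fingers=[0,0,0,0,0,0,0,0,0,0], dp=[[-10,21.7,0],[-10,21.7,0],[-10,21.7,0],[-10,21.7,0],[-10,21.7,0],[-10,21.7,0],[-10,21.7,0],[-10,21.7,-3],[-10,21.7,-6],[-10,21.7,-8]], yaw=[0,0,0,0,0,0,0,0,0,0])

```text
clock: 43.1
position: [454.8, 295.2, 315.0]
ee_rot: [0.999, 0.044, 0.006, 0.005]
contact_force: [-0.4, -0.2, 0.8]
gripper_width: 85.6
```

```bash
python3 -c "
from h import *
print(grasp(),np.round(read_state()['ee_rot'],4))"
```

```text
[456.8 293.7 160. ] [0.999  0.0438 0.0064 0.0052]
```

Down 67 mm with a small shift of (-1.5, +1.2) mm, then grip.

Request:
apply_moves(fingers=[0,0,0,0,0,0], dp=[[-0.15,0.1,-2],[-0.15,0.1,-4.5],[-0.15,0.1,-6],[-0.15,0.1,-6.7],[-0.15,0.1,-6.7],[-0.15,0.1,-6.7]], yaw=[0,0,0,0,0,0])

```text
clock: 43.7
position: [453.7, 295.9, 248.5]
ee_rot: [0.999, 0.043, 0.007, 0.005]
contact_force: [-0.4, 0.4, -0.4]
gripper_width: 85.3
```

Request:
apply_moves(fingers=[1,1,1,1,1,1,1], dp=[[0,0,0],[0,0,0],[0,0,0],[0,0,0],[0,0,0],[0,0,0],[0,0,0]], yaw=[0,0,0,0,0,0,0])

```text
clock: 44.4
position: [454.0, 296.1, 249.7]
ee_rot: [0.999, 0.044, 0.008, 0.005]
contact_force: [-1.7, -0.7, 5.7]
gripper_width: 50.5
```

```bash
python3 -c "
from h import *
print(grasp(),np.round(read_state()['ee_rot'],4))"
```

```text
[456.4 294.8  94.7] [0.999  0.0438 0.0076 0.0046]
```

Request:
apply_moves(fingers=[1,1,1,1,1,1,1,1,1,1], dp=[[0,0,1],[0,0,3],[0,0,6],[0,0,9],[0,0,10],[0,-1.5,10],[0.5,-5,10],[1.2,-9,10],[1.8,-13,10],[2.4,-17,10]], yaw=[0,0,0,0,0,0,0,0,0,0])

```text
clock: 45.4
position: [477.0, 123.8, 347.7]
ee_rot: [0.999, 0.044, 0.006, 0.005]
contact_force: [0.4, -0.4, -3.8]
gripper_width: 50.4
```

Request:
apply_moves(fingers=[1,1,1,1,1,1,1,1,1,1], dp=[[0.6,-4,0],[1.2,-8,0],[1.7,-10.5,0],[1.7,-11.8,0],[1.7,-11.8,0],[1.7,-11.8,0],[1.7,-11.8,-2],[1.7,-11.8,-5],[1.7,-11.8,-7],[1.7,-11.8,-7]], yaw=[0,0,0,0,0,0,0,0,0,0])

```text
clock: 46.4
position: [492.6, 6.6, 274.8]
ee_rot: [0.999, 0.044, 0.002, 0.006]
contact_force: [-0.5, 0.0, -3.2]
gripper_width: 50.4
```

```bash
python3 - <<'E'
from h import *
print(grasp(),np.round(read_state()['ee_rot'],4))
w=cam("wrist");t=cam("side")
cv2.imwrite("pics/a13.png",np.hstack([cv2.resize(w["color"],(400,300)),cv2.resize(t["color"][150:270,220:380],(400,300))]))
E
```

```text
[493.3   4.8 119.8] [0.999  0.0443 0.0018 0.006 ]
```

View pics/a13.png

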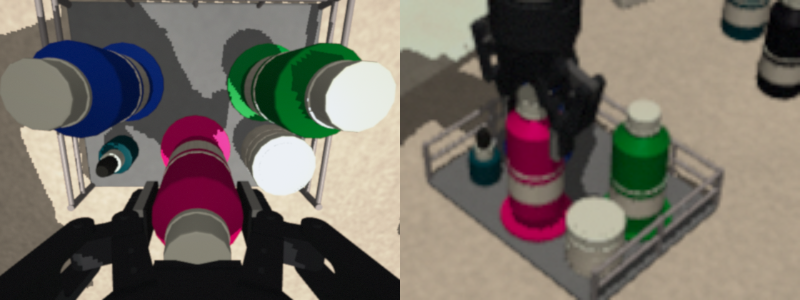

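Magenta is over its coaster, and blue and green stand on theirs. I'll correct (+4.5, +1.5) mm and lower.

Request:
apply_moves(fingers=[1,1,1,1,1,1,1,1], dp=[[0.45,0.15,0],[0.45,0.15,-0.5],[0.45,0.15,-0.9],[0.45,0.15,-1.2],[0.45,0.15,-1.4],[0.45,0.15,-1.55],[0.45,0.15,-1.65],[0.45,0.15,-1.65]], yaw=[0,0,0,0,0,0,0,0])

```text
clock: 47.3
position: [498.8, 8.2, 261.3]
ee_rot: [0.999, 0.045, 0.005, 0.006]
contact_force: [0.2, 1.1, -3.3]
gripper_width: 50.4
```

```bash
python3 -c "
from h import *
print(grasp(),np.round(read_state()['ee_rot'],4))"
```

```text
[500.5   6.6 106.3] [0.999  0.0447 0.0055 0.0055]
```

Request:
apply_moves(fingers=[1,1,1,1,1,1], dp=[[-0.25,0,0],[-0.25,0,0],[-0.25,0,-0.1],[-0.25,0,-0.2],[-0.25,0,-0.28],[-0.25,0,-0.32]], yaw=[0,0,0,0,0,0])

```text
clock: 47.9
position: [496.5, 8.2, 258.8]
ee_rot: [0.999, 0.045, 0.006, 0.006]
contact_force: [-2.2, 0.8, 5.3]
gripper_width: 50.7
```

```bash
python3 -c "
from h import *
print(grasp(),np.round(read_state()['ee_rot'],4))"
```

```text
[498.4   6.6 103.8] [0.999  0.0448 0.0058 0.0056]
```

Request:
apply_moves(fingers=[0,0,0,0,0,0,0,0,0,0], dp=[[0,0,0],[0,0,0],[0,0,0],[0,0,0],[0,0,0.2],[0,0,3],[0,0,7],[0,0,11],[0,0,14],[0,0,14.5]], yaw=[0,0,0,0,0,0,0,0,0,0])

```text
clock: 48.9
position: [497.1, 8.3, 408.4]
ee_rot: [0.999, 0.045, 0.01, 0.005]
contact_force: [0.1, 0.1, 0.8]
gripper_width: 85.4
```

Request:
apply_moves(fingers=[0,0,0,0,0,0,0,0,0,0], dp=[[-10,40,0],[-10,40,0],[-10,40,0],[-10,40,0],[-10,40,0],[-10,40,0],[-10,40,0],[-10,40,0],[-10,40,0],[-10,40,0]], yaw=[0,0,0,0,0,0,0,0,0,0])

```text
clock: 49.9
position: [396.4, 410.0, 406.9]
ee_rot: [0.999, 0.047, 0.01, 0.006]
contact_force: [0.4, -0.9, -0.5]
gripper_width: 85.4
```

```bash
python3 - <<'E'
from h import *
t=cam("top");s=cam("side")
o=cv2.imread("pics/top0.png")
wt=lambda h:(h[...,1]<80)&(h[...,2]>115)
for n,c in(("blue",(248,198)),("green",(320,193)),("mag",(287,231)),("white",(323,233))):
    A=blob(t,c,15,wt);B=blob(dict(t,color=o),c,15,wt);print(n,A[0].round(1),B[0].round(1),(onz(t,*A[0],145)-onz(t,*B[0],145)).round(1))
cv2.imwrite("pics/a14.png",np.hstack([cv2.resize(t["color"][150:285,210:390],(400,300)),cv2.resize(s["color"][150:285,220:400],(400,300))]))
E
```

```text
blue [248.1 198. ] [248.1 197.7] [-0.5 -0.1  0. ]
green [322.4 193.6] [320.6 193.1] [-0.8 -3.2  0. ]
mag [287.4 230.9] [287.2 231.3] [ 0.8 -0.5  0. ]
white [323.8 233. ] [323.9 233. ] [-0.   0.1  0. ]
```

```bash
python3 - <<'E'
from h import *
t=cam("top");s=cam("side");o=cv2.imread("pics/side0.png")
ws=lambda h:(h[...,1]<80)&(h[...,2]>130)
for n,c in(("green",(317.8,192)),("blue",(275.5,168)),("mag",(274,193))):
    A=blob(s,c,12,ws);B=blob(dict(s,color=o),c,12,ws);print(n,A,B,(onz(s,*A[0],140)-onz(s,*B[0],140)).round(1))
# green coaster ring vs bottle body: magnitude of green coaster extent in top (bare coaster brightness)
g=lambda h:(abs(h[...,0]-65)<16)&(h[...,1]>120)
A=blob(t,(318,203),30,g);B=blob(dict(t,color=cv2.imread("pics/top0.png")),(318,203),30,g);print(A,B)
# jar on the pan
L=blob(t,(452,221),24,lambda h:(h[...,2]<35)&(h[...,1]<90));x,y,a,b=L[2];print(L)
print(onz(t,*L[0],86).round(1), read_state()["clock"])
E
```

```text
green (array([317.46820809, 189.93063584]), np.int32(346), array([306, 180,  24,  20], dtype=int32)) (array([317.92721519, 189.32594937]), np.int32(316), array([306, 180,  24,  20], dtype=int32)) [-2.2 -0.8  0. ]
blue (array([275.68817204, 165.32258065]), np.int32(279), array([263, 157,  25,  18], dtype=int32)) (array([275.72727273, 165.25818182]), np.int32(275), array([263, 157,  25,  18], dtype=int32)) [-0.2 -0.1  0. ]
mag (array([274.6       , 192.94736842]), np.int32(95), array([269, 189,  13,   9], dtype=int32)) (array([274.        , 193.08791209]), np.int32(91), array([268, 189,  13,   9], dtype=int32)) [ 1.3 -0.5  0. ]
(array([314.39019964, 205.01814882]), np.int32(551), array([299, 186,  36,  35], dtype=int32)) (array([314.98918919, 205.56036036]), np.int32(555), array([299, 186,  34,  35], dtype=int32))
(array([452.16792453, 221.20188679]), np.int32(530), array([439, 209,  27,  26], dtype=int32))
[ 525.6 -315.1   86. ] 50.1
```

```bash
python3 -c "
from bench import *
print(job_done())"
```

```text
the job is handed in; nothing more can be done
None
```

The job is done and handed in at about 50 s on the robot's clock. I stood blue, magenta and green on the tray, then stood the amber jar on the scale's pan. After that I put green, blue and magenta back on their own coasters.

**Last checks, against the first pictures:**

| Item | Offset from where it should be |
|---|---|
| Jar on the pan (top view) | within about 1 mm of centre |
| Blue | within 1 mm of its start |
| Magenta | about 1–1.5 mm from its start |
| Green | 2–3 mm from its start, judged by its cap |
| White jar | not moved |

**Disagreements:**
- **Jar on the pan:** the wrist camera put it about 5.6 mm off centre in x. I relied on the top view instead; the side view, about 3 mm off, was nearer to it than to the wrist. The wrist camera read x too large elsewhere too.
- **Green:** the top view gave about 3.3 mm and the side view about 2.3 mm.
- **Last picture:** I had reached the viewing limit, so I checked the final state by measurement only. The bottles looked upright in the last pictures I viewed, but the tool had drifted about 1° off vertical by the end.

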